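Hold the fume filter up to the light

TASK

Check whether the fume filter is clogged: lift the smoked cover of the filter box and lay it right back on its stop, then draw the filter plate with the orange tab up out of its slot and hold it up to the lit panel. Finish still holding it, upright and still, centred on the lit face and square to it, about 7 cm in front, without touching the panel. Leave the cover open, the grey-tabbed plate down in its slot and everything else on the deck where it is.

Things in the scene. Friction and masses are not known exactly. Their poses are not given: they have to be found in the camera images.
- housing: ivory filter box bolted down, left or right of the robot, 141 x 120 x 100 mm, open on top under its cover. Origin: centre of underside; z up; +x towards the hinge, -x towards the cover's grip. Two upright slots at x = -42.5 and +2.5 mm, y = 0, each 11.6 mm wide, floor 8 mm and rim 100 mm above the deck; the two plates may be in either slot. Feet 150 mm wide (x and y)
- flap (a joint): angle of the smoked hood cover, rad: 0 closed, 1.85 on its open stop, leaning back past upright. No spring or catch; about 0.22 kg; let go, it falls shut below about 1.1 rad, open above about 1.4. The hood reaches 139 mm from hinge to front, is 120 mm wide, has a 4 mm top and skirts from the rim to 42 mm above it, and hides both plates when closed
- flap_hinge (a point): middle of the cover's hinge line, at x = +70.5 mm, y = 0, z = 100 mm in the housing frame; the hinge line runs along the housing's y axis. The star knobs on its ends are fixed and reach 84 mm either side
- flap_grip (a point): grip point on the cover's black grip, moving with the cover: closed, 170 mm in front of the hinge line and 21 mm above it, 31 mm out from the hood's front face. The grip is a bar projecting 48 mm from the hood at mid-width, 20 mm wide (along the hinge line), 14 mm thick. Pinched across its 20 mm it pivots between the pads as the cover swings
- filter: plate to draw out: aluminium frame with mesh, 8 x 80 x 84 mm (x, y, z), with an orange tab on top 10 mm thick (x), 30 wide (y), 40 tall; 124 mm in all; 0.08 to 0.17 kg. Origin: centre of lower edge; x square to its faces (both alike), z up. In its slot: axes parallel to the housing's, lower edge on the slot floor, tab 92 to 132 mm above the deck. Lift it straight up 95 mm or more to clear the box
- filter_center (a point): middle of the filter plate's mesh, 42 mm above its lower edge
- filter_tab (a point): grip point on the orange tab, 114 mm above the plate's lower edge, 10 mm under the tab's top
- spare: bystander: black ribbed carbon plate of the same size and frame with a grey tab, standing in the other slot, 45 mm from the filter plate centre to centre (35 mm between the tabs). Origin: centre of its lower edge
- panel: light panel bolted down on the other side: aluminium frame 150 mm wide (y), 14 mm thick, from 105 to 215 mm above the deck, on a post over a dark foot 110 x 100 x 12 mm. Origin: on the deck below the lit face, which is at x = +1 mm; x points straight out of the lit face (away from the robot, within 0.5 rad of world +x), z up
- light_center (a point): middle of the lit, white face of the panel, 160 mm above the deck; the face is 132 x 92 mm
- jar: bystander: white plastic jar with green cap, 56 mm across, 55 mm high; origin under its centre
- cleaner: bystander: white bottle with blue cap and paper label, 60 mm across, 150 mm high; origin under its centre
- hexkey: bystander: dark steel hex key lying flat, 100 mm long with a 30 mm short leg, 8 mm thick; origin at the middle of the long leg
- screwdriver: bystander: screwdriver lying on the deck; origin under its middle
- brush: bystander: small hand brush lying on the deck; origin under its middle
- tray: bystander: blue plastic tray of brass and steel parts, 120 x 90 x 28 mm; origin under its centre
Mind the look-alikes: they are no part of the job. Leave any brown, green or yellow look-alike of the panel alone.

How it is judged:
By the outcome, as a careful person would: the job done as asked, in the order asked, and still so for the second after the job is handed in, while the arm keeps its last pose, push and grip.
It also fails if it takes over 59 s, if anything falls off the work surface, if the arm or the gripper's body presses on something with over 40 N, if the wrist force passes 120 N, or if a joint passes its speed limit or range.

ROBOT

A 7-joint arm with a two-finger parallel gripper is mounted at the origin on the work surface. World frame = base frame: x ahead of the robot, y to its left, z up, the work surface at z = 0. Lengths are in m, angles in rad, forces in N, time in s.
With the tool pointing down it reaches from about 0.425 to 0.875 m from the base axis. Payload 4.7 kg.
Tool frame: the origin (TCP) lies on the centre line of the jaws, within the pads' length; the fingertips stand 14 mm ahead of it and the grasp point (between the pads) lies 5 mm behind it; z points along the fingers, y is the direction in which the jaws open and shut (so a half turn about z gives the same grasp; the last joint's range is limited). The gripper opens to 87 mm and grips with 3 to 60 N. Pads are 19 mm wide; open, the fingers measure 117 mm over their backs; the gripper's body (75 mm by 190 mm) begins 51 mm behind the grasp point.
Start: joints at [-1.116, 0.321, -0.07, 1.45, 0.023, 1.371, -0.057], TCP at [0.277, 0.588, 0.237] pointing down, gripper open.
Joint ranges: [-2.86, 2.86], [-0.3, 2.09], [-1.38, 1.24], [0.06, 2.45], [-1.56, 4.7], [0.09, 2.05], [-2.69, 2.69]. Speed limits (rad/s): [2.57, 2.57, 3.14, 3.14, 3.14, 3.14, 3.14].

INTERFACE

Orientations are given as a rotation vector (axis times angle).
In Python, from bench import ctrl gives the robot as it stands. The module is installed in compiled form; this text tells all that it offers.
- The arm moves only by the tool step_arm, never from a script. Its argument "plan" is a list of rows, each a list of 3 entries, a list of its own where there are three numbers: the turn, a rotation vector about the tool's x, y, z in rad, then the shift along the tool's x, y, z in m, then the closure in counts, from 0 (fully open) to 255 (shut). In form: [[[rx, ry, rz], [x, y, z], hand], ...]. A call has exactly 10 rows; each row is the pose to reach, as a shift and turn from the pose commanded when the call began, along the tool's axes at that moment; what a row does not reach only later rows make up. A row lasts 1/8 s, in which the tool goes at most 62.5 mm and 10.7 degrees, less where a joint would pass 70% of its speed; a pose out of reach is approached as far as the arm can. A call with a gripper value outside its range is refused whole. The fingers move at their own pace and stop on an object; "squeeze" is the grip in N (left out, the last holds). Time passes only in rows, so rows that repeat a pose let the fingers close, or fill a call up. It gives the time, the measured TCP pose, the force and the opening at its end, in the units of the state.
- ctrl.get_state(): the state, without advancing time (a new reading comes with each control period).
- ctrl.get_image(name): name is "scene" or "top" or "wrist"; returns the picture (420x560x3 uint8, red, green, blue); there is no depth.
- ctrl.calibration(name): a dict with "fov_y" (degrees; the focal length in pixels is half the picture's height over the tangent of half this angle, whatever the lens; pixels are square), "cx", "cy" (the principal point, pixels), "rvec" (rotation vector, rad) and "tvec" (3), from world to camera coordinates, as OpenCV has them. Camera axes: x right, y down, z forward; pixel columns grow to the right and rows downward; lengths in m; the calibration is good to about 2 mm. A picture is of the moment at which its call begins: read the wrist's pose just before it. calibration takes no time and is no camera call; for the wrist camera it gives the pose at the moment of the call.
- ctrl.close_job(): hands the job in, once; it reports no verdict.
Trained networks look in the newest picture that a camera, given by its name, has taken for a name from the list of things; names that differ only in an ending like _2 or _b are one class to them, and where a whole thing is asked for, a point or a joint stands for the part that bears it (a point fixed in the world has none). Each returns a list of dicts, best first, with "score" (0 to 1); they miss things now and then, are a little off and sometimes report something else, mostly with a low value. They report only what shows in the picture. A call takes as long as a camera call. They do not tell look-alikes from the thing itself.
- ctrl.cut_out(camera, label): "pixels" (420x560 bool, what is visible of it) and "rect" ([left, top, width, height] in pixels, round what is visible of it).
The state is a dict: "time": time; "joint_positions": joint angles; "qd": joint speeds; "joint_torque": joint torques, N m; "position": TCP position; "tool_rot": TCP orientation; "ft_force": force on the tool from outside, world axes, zero at the start; "torque": the same for the moment, N m; "grip_width": opening from 0.0 (shut) to 1.0 (fully open).
Only numpy, scipy, OpenCV 4.12 (cv2) and the standard library are available. Lean on these libraries where they do the work, as an engineer would, in place of code of your own. Each camera call takes 0.05 s, during which the arm holds its last target.

## Working session

There is one attempt and no reset: what is moved stays moved. The work goes in short steps, Python scripts to look and compute and a tool call to move; the robot and the scene stay as the last step left them, time stands still between calls to the robot, and variables do not carry over. Pictures are saved under pics/ and viewed, and the job is handed in when it is done.

Besides the shell and the picture viewer there is one more tool, called after "Call:" as name([rows], argument=value, ...), one row to a line, values as JSON. step_arm: Moves the arm, as the interface text tells. Its arguments: {"type":"object","properties":{"plan":{"type":"array"},"squeeze":{"type":"number"}},"required":["plan"]}

```bash
mkdir -p pics; python3 - <<'E'
from bench import ctrl
import cv2
for n in ["scene","top","wrist"]:
    im=ctrl.get_image(n); cv2.imwrite(f"pics/{n}0.png",im[:,:,::-1]); print(n,ctrl.calibration(n))
s=ctrl.get_state()
for k,v in s.items(): print(k,v)
E
```

```text
scene {'fov_y': 53.779822172371695, 'cx': 279.2827028448225, 'cy': 208.91142043878423, 'rvec': array([ 1.79094778,  1.9707074 , -0.6505514 ]), 'tvec': array([ 0.03768258, -0.34091761,  1.69193813])}
top {'fov_y': 42.89133065345162, 'cx': 279.4654683223697, 'cy': 215.63776216352943, 'rvec': array([ 1.99076483, -2.23218497,  0.23451668]), 'tvec': array([0.04448496, 0.51784409, 1.4414669 ])}
wrist {'fov_y': 71.60228152635402, 'cx': 277.2668198514695, 'cy': 210.20702971587343, 'rvec': array([-2.42280464, -1.53627877, -0.23791159]), 'tvec': array([-0.64917308, -0.03940462,  0.39332429])}
time 0.15
joint_positions [-1.11589999  0.32163783 -0.07003427  1.45140774  0.02262084  1.37079745
 -0.05688107]
qd [-0.00056594 -0.00418156 -0.00094194 -0.00264137  0.00178457  0.00125407
  0.00030735]
joint_torque [-3.96120013e-04 -4.91794753e+01 -4.04738970e-01 -3.12880719e+01
 -6.39577350e-02  4.02707071e-02  1.00766711e-04]
position [0.27723316 0.58746828 0.23571552]
tool_rot [-6.86765860e-01 -3.06540421e+00  2.28066374e-03]
ft_force [-0.01425049  1.3050469  -0.09244823]
torque [ 0.00414909  0.04900101 -0.00027985]
grip_width 0.9986792071813737
```

View pics/scene0.png

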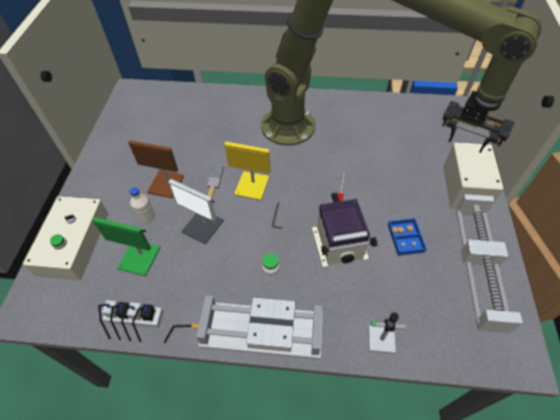

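View pics/top0.png

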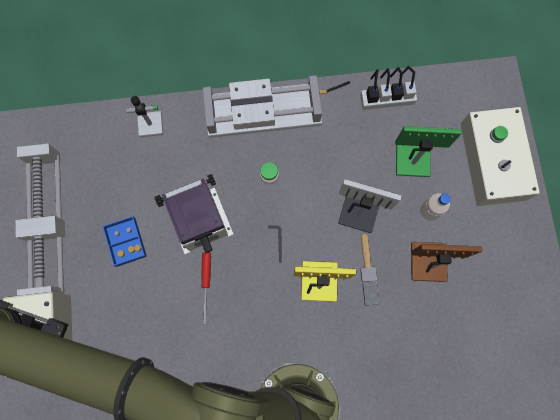

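View pics/wrist0.png

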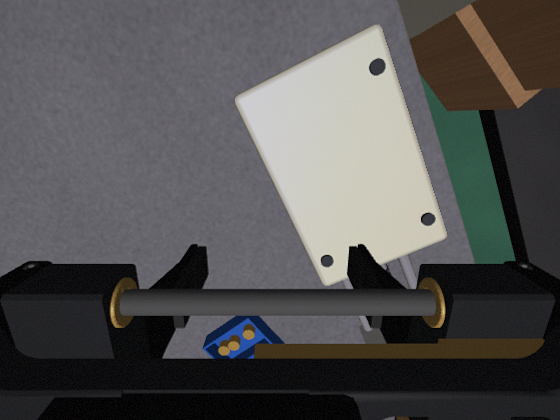

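The only aluminium-framed lit panel is at about (370,195) in the top view. The look-alikes are brown (445,250), green (428,138) and yellow (325,272), and I'll leave those alone. The housing is at about (197,212), with its hinge knobs on the far side and the grip at (205,243), near the robot. Next I'll measure with networks and close crops.

```bash
cat > h.py <<'E'
import numpy as np,cv2
from bench import ctrl
from scipy.spatial.transform import Rotation as R
def K(c): 
    f=210/np.tan(np.radians(c['fov_y'])/2); return np.array([[f,0,c['cx']],[0,f,c['cy']],[0,0,1.]])
def ray(c,uv):
    Rm=R.from_rotvec(c['rvec']).as_matrix(); o=-Rm.T@c['tvec']; d=Rm.T@np.linalg.inv(K(c))@np.array([uv[0],uv[1],1.]); return o,d
def atz(c,uv,z):
    o,d=ray(c,uv); return o+d*(z-o[2])/d[2]
def proj(c,P):
    P=np.atleast_2d(P).astype(float); return cv2.projectPoints(P,np.array(c['rvec']),np.array(c['tvec']),K(c),None)[0].reshape(-1,2)
E
python3 - <<'E'
from h import *
for cam in ["top","scene"]:
    im=ctrl.get_image(cam); c=ctrl.calibration(cam)
    for l in ["housing","flap","flap_grip","panel","filter"]:
        r=ctrl.cut_out(cam,l)
        for d in r[:5]:
            ys,xs=np.nonzero(d['pixels']); print(cam,l,round(d['score'],2),d['rect'],xs.mean().round(1),ys.mean().round(1))
im=cv2.imread('pics/top0.png')
a=cv2.resize(im[165:265,145:245],None,fx=5,fy=5,interpolation=cv2.INTER_CUBIC); cv2.imwrite('pics/tc1.png',a)
a=cv2.resize(im[170:240,320:420],None,fx=6,fy=6,interpolation=cv2.INTER_CUBIC); cv2.imwrite('pics/tc2.png',a)
im=cv2.imread('pics/scene0.png')
a=cv2.resize(im[165:270,150:390],None,fx=3.3,fy=3.3,interpolation=cv2.INTER_CUBIC); cv2.imwrite('pics/sc1.png',a)
E
```

```text
top housing 0.55 [153.1, 172.6, 78.7, 78.3] 196.4 214.3
top flap 0.55 [162.1, 181.5, 60.4, 68.3] 192.9 212.8
top flap_grip 0.94 [163.5, 182.0, 57.2, 70.6] 193.1 212.7
top panel 0.7 [340.1, 177.3, 59.6, 52.8] 363.3 204.8
top panel 0.64 [293.4, 259.1, 61.0, 41.9] 321.0 279.7
top panel 0.6 [411.6, 243.5, 65.9, 41.0] 435.3 259.4
top panel 0.58 [394.0, 124.8, 67.2, 52.0] 420.3 148.1
top filter 0.61 [161.6, 178.6, 65.0, 72.5] 193.2 212.9
top filter 0.3 [341.3, 180.2, 61.4, 54.5] 363.4 204.4
scene housing 0.83 [312.5, 195.4, 66.7, 72.3] 342.0 231.5
scene flap 0.77 [318.8, 190.0, 51.3, 52.0] 343.4 221.6
scene flap 0.65 [208.3, 165.8, 15.4, 29.0] 214.7 177.5
scene flap_grip 0.93 [319.4, 192.8, 47.8, 52.9] 343.6 221.5
scene panel 0.72 [91.2, 217.8, 65.4, 57.2] 129.5 245.2
scene panel 0.7 [223.1, 142.5, 44.9, 59.9] 249.4 168.0
scene panel 0.19 [130.1, 189.5, 24.0, 35.7] 141.4 205.4
```

View pics/tc1.png

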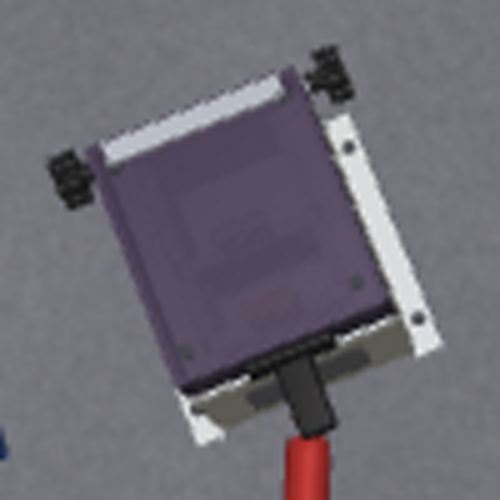

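View pics/tc2.png

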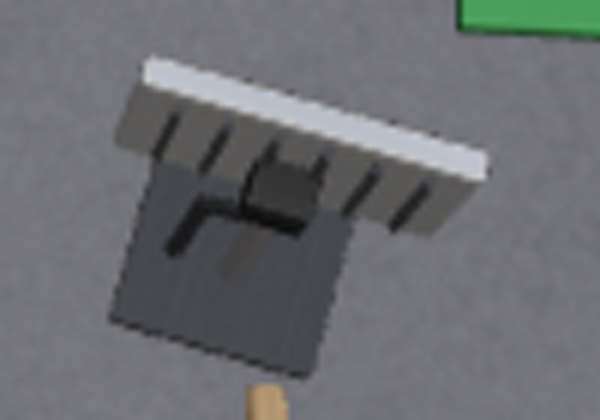

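View pics/sc1.png

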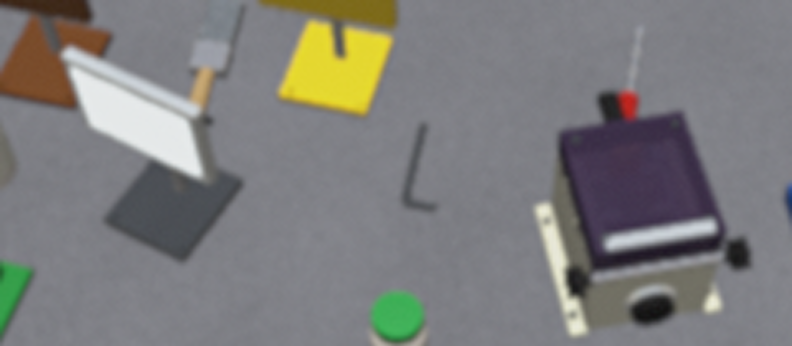

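```bash
cat > fit.py <<'E'
from h import *
from scipy.optimize import least_squares
ct=ctrl.calibration('top'); cs=ctrl.calibration('scene')
def T(p,s,o): return [(p[0]+.5)/s-.5+o[0],(p[1]+.5)/s-.5+o[1]]
def fit(obs,x0):
    def place(v,P):
        c,s=np.cos(v[2]),np.sin(v[2]); return np.array([v[0]+c*P[0]-s*P[1],v[1]+s*P[0]+c*P[1],P[2]])
    f=lambda v: np.concatenate([proj(c,place(v,P))[0]-uv for c,uv,P in obs])
    r=least_squares(f,x0,loss='soft_l1'); return r.x,r.fun.reshape(-1,2)
t1=lambda a,b:T((a,b),5,(145,165)); t2=lambda a,b:T((a,b),6,(320,170)); s1=lambda a,b:T((a,b),3.3,(150,165))
# housing: x to hinge; y left of it (in top view, hinge up => y left)
H=[(ct,t1(183,388),(-.0685,.06,.142)),(ct,t1(392,303),(-.0685,-.06,.142)),(ct,t1(293,68),(.0705,-.06,.142)),(ct,t1(90,148),(.0705,.06,.142)),
 (ct,t1(350,113),(.075,-.075,.004)),(ct,t1(441,345),(-.075,-.075,.004)),(ct,t1(204,446),(-.075,.075,.004)),
 (ct,t1(335,72),(.0705,-.08,.1)),(ct,t1(70,178),(.0705,.08,.1)),
 (cs,s1(562,130),(-.0685,-.06,.142)),(cs,s1(682,113),(-.0685,.06,.142))]
p0=atz(ct,(195,213),.1)
for y in [0.4]:
    v,r=fit(H,[p0[0],p0[1],y]); print('H',v.round(4)); print(r.round(1).tolist())
P=[(ct,t2(148,57),(0,.075,.215)),(ct,t2(490,152),(0,-.075,.215)),(ct,t2(145,83),(-.014,.075,.215)),(ct,t2(485,181),(-.014,-.075,.215)),
 (ct,t2(113,143),(-.014,.075,.105)),(ct,t2(432,237),(-.014,-.075,.105)),
 (cs,s1(65,50),(0,-.075,.215)),(cs,s1(210,120),(0,.075,.215)),(cs,s1(207,183),(0,.075,.105))]
p0=atz(ct,(370,192),.215)
v,r=fit(P,[p0[0],p0[1],-.3]); print('P',v.round(4)); print(r.round(1).tolist())
E
python3 fit.py
```

```text
H [0.5432 0.2142 0.2829]
[[-1.2, -0.1], [-0.2, -0.6], [0.6, -0.7], [-1.0, 0.2], [0.0, 0.2], [0.8, 0.3], [-0.7, 0.1], [1.1, 0.1], [-0.5, 0.7], [-1.2, 0.5], [-0.1, -0.4]]
P [ 0.5327 -0.2536 -0.4073]
[[-0.1, -0.7], [0.5, 0.1], [-1.0, 0.1], [0.0, 0.5], [-0.3, 0.9], [-0.1, 0.8], [-1.9, 1.9], [-5.0, -0.3], [1.4, 1.6]]
```

```bash
cat > pl.py <<'E'
from h import *
import json,sys
# desired tool-down orientation with tool y at world yaw a
def down(a):
    y=np.array([np.cos(a),np.sin(a),0]); z=np.array([0,0,-1.]); x=np.cross(y,z); return R.from_matrix(np.c_[x,y,z])
def plan(cmdp,cmdr,wps,frac=None):
    """wps: list of (pos,Rot); prints rel entries"""
    for p,r in wps:
        rv=(cmdr.inv()*r).as_rotvec(); sh=cmdr.inv().apply(np.array(p)-cmdp); print([rv.round(4).tolist(),sh.round(4).tolist()])
E
python3 - <<'E'
from pl import *
s=ctrl.get_state(); p=np.array([.277,.588,.237]); r=R.from_rotvec(s['tool_rot']); print(r.as_matrix().round(3), s['position'])
a=np.pi/2+.283
h=np.array([.5432,.2142]); u=np.array([np.cos(.283),np.sin(.283)])
g=h-u*.0995; print('grip',g)
plan(p,r,[([g[0],g[1],.25],down(a))])
c=ctrl.calibration('wrist'); Rm=R.from_rotvec(c['rvec']).as_matrix(); o=-Rm.T@c['tvec']
print('cam in tool',r.inv().apply(o-s['position']).round(3),(r.as_matrix().T@Rm.T).round(2))
E
```

```text
[[-0.904  0.427  0.   ]
 [ 0.427  0.904  0.   ]
 [-0.     0.    -1.   ]] [0.27734578 0.58789458 0.23662268]
grip [0.44765791 0.18641586]
[[0.0001, 0.0001, -0.7237], [-0.3257, -0.2904, -0.013]]
cam in tool [ 0.083  0.    -0.15 ] [[-0.   -0.95 -0.31]
 [ 1.    0.   -0.  ]
 [ 0.   -0.31  0.95]]
```

Call:
step_arm([
  [[0,0,-0.07],[-0.033,-0.029,-0.001],0],
  [[0,0,-0.145],[-0.065,-0.058,-0.003],0],
  [[0,0,-0.22],[-0.1,-0.089,-0.004],0],
  [[0,0,-0.3],[-0.135,-0.12,-0.005],0],
  [[0,0,-0.38],[-0.17,-0.152,-0.007],0],
  [[0,0,-0.46],[-0.207,-0.185,-0.008],0],
  [[0,0,-0.54],[-0.245,-0.219,-0.01],0],
  [[0,0,-0.63],[-0.285,-0.254,-0.011],0],
  [[0,0,-0.724],[-0.326,-0.29,-0.013],0],
  [[0,0,-0.724],[-0.326,-0.29,-0.013],0],
])

```text
time: 2.0
position: [0.4505, 0.1817, 0.2502]
tool_rot: [-0.43, 3.11, -0.001]
ft_force: [-0.4, -0.3, -0.4]
grip_width: 0.999
```

```bash
python3 - <<'E'
from h import *
s=ctrl.get_state(); print(s['time'],s['position'],s['tool_rot'],s['joint_positions'].round(3) if hasattr(s['joint_positions'],'round') else s['joint_positions'])
for n in ["wrist","top"]:
    im=ctrl.get_image(n); 
    if n=='wrist':
        c=ctrl.calibration('wrist'); im=im.copy()
        h=np.array([.5432,.2142,0]);q=R.from_rotvec([0,0,.283])
        for P in [(-.0995,0,.121),(-.0685,.06,.142),(-.0685,-.06,.142),(.0705,.06,.142),(.0705,-.06,.142)]:
            u=proj(c,h+q.apply(P))[0]; cv2.circle(im,(int(u[0]),int(u[1])),4,(255,0,0),1); print(P,u.round(1))
    cv2.imwrite(f"pics/{n}1.png",im[:,:,::-1])
E
```

```text
2.0 [0.45051054 0.1816722  0.25022216] [-4.30124950e-01  3.11040938e+00 -1.01210575e-03] [-0.656 -0.043  0.211  1.833  0.01   1.35   1.399]
(-0.0995, 0, 0.121) [280.6 203.1]
(-0.0685, 0.06, 0.142) [343.3 239.9]
(-0.0685, -0.06, 0.142) [218.4 240.5]
(0.0705, 0.06, 0.142) [335.2 355.6]
(0.0705, -0.06, 0.142) [226.8 356.1]
```

View pics/wrist1.png

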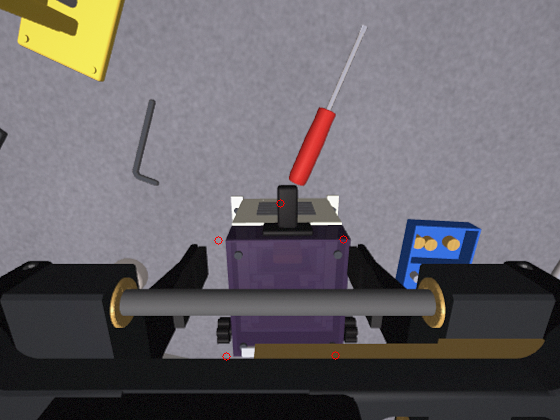

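```bash
cat > look.py <<'E'
from h import *
def look(n,name,Hv,pts,crop=None,sc=1):
    s=ctrl.get_state(); c=ctrl.calibration(n); im=ctrl.get_image(n).copy(); c2=ctrl.calibration(n)
    print(s['position'],ctrl.get_state()['position'])
    cv2.imwrite(f"pics/{name}_raw.png",im[:,:,::-1])
    for P in pts:
        u=proj(c,np.array([Hv[0],Hv[1],0])+R.from_rotvec([0,0,Hv[2]]).apply(P))[0]; cv2.circle(im,(int(round(u[0])),int(round(u[1]))),3,(255,0,0),1); print(P,u.round(1))
    if crop: x0,y0,x1,y1=crop; im=cv2.resize(im[y0:y1,x0:x1],None,fx=sc,fy=sc,interpolation=cv2.INTER_CUBIC)
    cv2.imwrite(f"pics/{name}.png",im[:,:,::-1]); return c
E
python3 - <<'E'
from look import *
c=look('wrist','w2',[.5432,.2142,.283],[(-.0995,0,.121),(-.1165,0,.128),(-.0685,.06,.142),(-.0685,-.06,.142),(.0705,.06,.142),(.0705,-.06,.142),(-.075,.075,.004),(-.075,-.075,.004)],(190,160,390,360),3)
E
```

```text
[0.44852963 0.18645489 0.24981777] [0.44809799 0.18742082 0.24966287]
(-0.0995, 0, 0.121) [278.6 203.4]
(-0.1165, 0, 0.128) [278.6 188.5]
(-0.0685, 0.06, 0.142) [341.2 240.5]
(-0.0685, -0.06, 0.142) [216.2 240.7]
(0.0705, 0.06, 0.142) [333.  356.2]
(0.0705, -0.06, 0.142) [224.5 356.3]
(-0.075, 0.075, 0.004) [331.6 196.5]
(-0.075, -0.075, 0.004) [224.8 196.7]
```

View pics/w2.png

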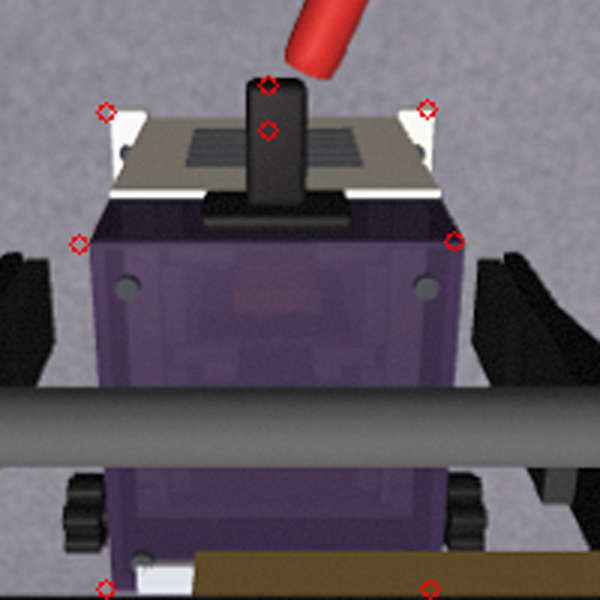

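```bash
cat > fit2.py <<'E'
from fit import *
cw=ctrl.calibration('wrist'); w=lambda a,b:T((a,b),3,(190,160))
W=[(cw,w(91,243),(-.0685,-.06,.142)),(cw,w(464,240),(-.0685,.06,.142)),(cw,w(276,80),(-.1165,0,.128)),(cw,w(110,112),(-.075,-.075,.004)),(cw,w(434,111),(-.075,.075,.004)),(cw,w(112,590),(.0705,-.06,.142))]
v,r=fit(W,[.543,.214,.283]); print('W',v.round(4),r.round(1).tolist())
v,r=fit(W+H,[.543,.214,.283]); print('WH',v.round(4),r.round(1).tolist())
u=np.array([np.cos(v[2]),np.sin(v[2])]); print('grip',v[:2]-.0995*u)
E
python3 fit2.py | grep -v '^\[\['|grep W
```

```text
W [0.5413 0.2182 0.2869] [[-0.7, -0.3], [0.1, 0.3], [0.1, 1.6], [0.6, -0.6], [-0.5, -0.6], [0.4, -0.2]]
WH [0.5419 0.2173 0.2808] [[-1.3, -0.4], [-0.6, 0.9], [-0.3, 1.9], [0.2, -0.7], [-1.0, -0.0], [-1.0, -0.2], [-2.4, 0.4], [-1.3, 0.0], [-0.4, -0.1], [-2.1, 0.7], [-0.9, 0.8], [-0.3, 0.9], [-1.8, 0.7], [0.1, 0.7], [-1.6, 1.2], [-0.2, 0.2], [1.0, -0.6]]
```

Call:
step_arm([
  [[0,0,-0.003],[0.001,0.004,0.025],60],
  [[0,0,-0.003],[0.001,0.004,0.055],100],
  [[0,0,-0.003],[0.001,0.004,0.085],120],
  [[0,0,-0.003],[0.001,0.004,0.11],120],
  [[0,0,-0.003],[0.001,0.004,0.126],120],
  [[0,0,-0.003],[0.001,0.004,0.134],120],
  [[0,0,-0.003],[0.001,0.004,0.134],120],
  [[0,0,-0.003],[0.001,0.004,0.134],255],
  [[0,0,-0.003],[0.001,0.004,0.134],255],
  [[0,0,-0.003],[0.001,0.004,0.134],255],
], squeeze=20)

```text
time: 3.4
position: [0.4467, 0.1902, 0.1161]
tool_rot: [-0.448, 3.109, 0.001]
ft_force: [0.5, -0.3, 0.9]
grip_width: 0.277
```

```bash
python3 - <<'E'
from look import *
c=look('wrist','w3',[.5415,.218,.286],[(-.0995,0,.121)])
s=ctrl.get_state(); print(s['grip_width'],s['ft_force'])
E
```

```text
[0.44670532 0.19016082 0.11605717] [0.44658056 0.19029037 0.11594744]
(-0.0995, 0, 0.121) [279.3 271.4]
0.225725063180141 [-2.4074905   8.44664125  0.56271507]
```

View pics/w3.png

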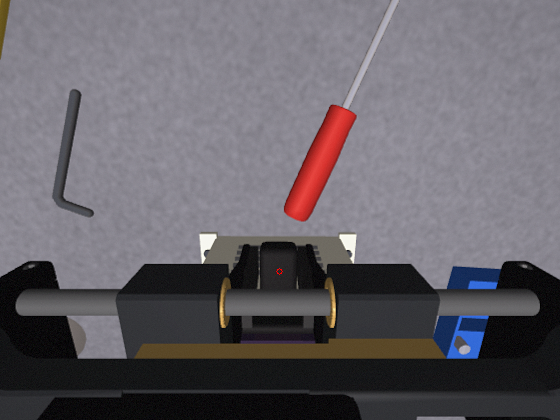

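```bash
python3 - <<'E'
import numpy as np
for t in np.r_[0.05,0.15,np.arange(.28,1.21,.13),1.2,np.array([1.33,1.46,1.58,1.7,1.78,1.82,1.84])]:
    print(round(t,2),round(.17*np.cos(t)-.021*np.sin(t)-.17,3),round(-(.17*np.sin(t)+.021*np.cos(t)-.021),3))
E
```

```text
0.05 -0.001 -0.008
0.15 -0.005 -0.025
0.28 -0.012 -0.046
0.41 -0.022 -0.066
0.54 -0.035 -0.084
0.67 -0.05 -0.101
0.8 -0.067 -0.116
0.93 -0.085 -0.128
1.06 -0.105 -0.138
1.19 -0.126 -0.145
1.2 -0.128 -0.145
1.33 -0.15 -0.149
1.46 -0.172 -0.15
1.58 -0.193 -0.149
1.7 -0.213 -0.145
1.78 -0.226 -0.141
1.82 -0.232 -0.139
1.84 -0.235 -0.137
```

Call:
step_arm([
  [[0,0,0],[-0.001,0.001,-0.008],255],
  [[0,0,0],[-0.005,0.001,-0.025],255],
  [[0,0,0],[-0.012,0.001,-0.046],255],
  [[0,0,0],[-0.022,0.001,-0.066],255],
  [[0,0,0],[-0.035,0.001,-0.084],255],
  [[0,0,0],[-0.05,0.001,-0.101],255],
  [[0,0,0],[-0.067,0.001,-0.116],255],
  [[0,0,0],[-0.085,0.001,-0.128],255],
  [[0,0,0],[-0.105,0.001,-0.138],255],
  [[0,0,0],[-0.126,0.001,-0.145],255],
], squeeze=20)

```text
time: 4.7
position: [0.5668, 0.2255, 0.2608]
tool_rot: [0.447, -3.107, 0.003]
ft_force: [1.1, -1.5, -7.7]
grip_width: 0.227
```

Call:
step_arm([
  [[0,0,0],[-0.024,0,-0.004],255],
  [[0,0,0],[-0.046,0,-0.005],255],
  [[0,0,0],[-0.067,0,-0.004],255],
  [[0,0,0],[-0.087,0,0],255],
  [[0,0,0],[-0.1,0,0.004],255],
  [[0,0,0],[-0.105,0,0.006],255],
  [[0,0,0],[-0.107,0,0.007],255],
  [[0,0,0],[-0.107,0,0.007],255],
  [[0,0,0],[-0.107,0,0.007],150],
  [[0,0,0],[-0.107,0,0.007],120],
], squeeze=20)

```text
time: 5.95
position: [0.6701, 0.2586, 0.2555]
tool_rot: [-0.45, 3.105, 0.004]
ft_force: [0.0, -0.3, 0.4]
grip_width: 0.375
```

```bash
python3 - <<'E'
from look import *
c=look('scene','s4',[.5415,.218,.286],[(.1375,0,.258)],(260,110,420,290),3.3)
s=ctrl.get_state(); print(s['grip_width'],s['ft_force'],s['time'])
E
```

```text
[0.67011483 0.2585754  0.25553348] [0.67006942 0.25840741 0.25535346]
(0.1375, 0, 0.258) [364.3 236.9]
0.4188657268796927 [ 0.54203157 -0.00613249  0.67524286] 6.0
```

View pics/s4.png

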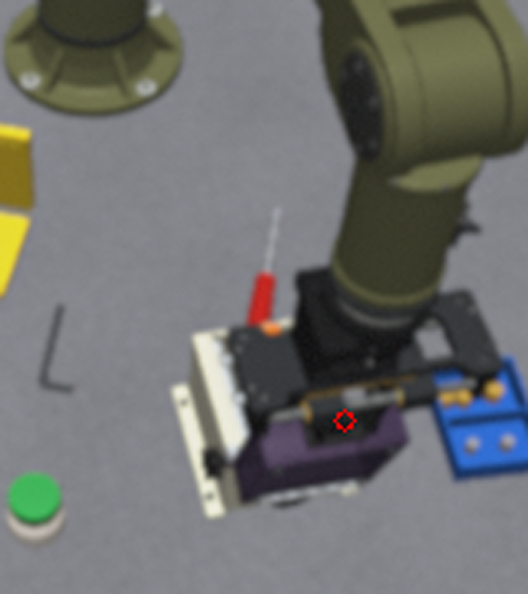

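Call:
step_arm([
  [[0,0,0],[0,0,-0.025],90],
  [[0,0,0],[0,0,-0.06],60],
  [[0,0,0],[0.02,0,-0.075],60],
  [[0,0,0],[0.06,0,-0.075],60],
  [[0,0,0],[0.11,0,-0.06],60],
  [[0,0,0],[0.16,0,-0.04],60],
  [[0,0,0],[0.2,0,-0.02],60],
  [[0,0,0],[0.228,0,-0.01],60],
  [[0,0,0],[0.228,0,-0.01],60],
  [[0,0,0],[0.228,0,-0.01],60],
])

```text
time: 7.25
position: [0.452, 0.1932, 0.2648]
tool_rot: [-0.448, 3.106, 0.002]
ft_force: [0.3, -0.9, 0.0]
grip_width: 0.77
```

```bash
python3 - <<'E'
from look import *
c=look('wrist','w5',[.5415,.218,.286],[(-.0425,.015,.132),(-.0425,-.015,.132),(.0025,.015,.132),(.0025,-.015,.132),(-.0705,.06,.1),(-.0705,-.06,.1),(-.075,-.075,.004),(-.075,.075,.004)],(190,140,390,340),3)
for n in ['filter_tab','spare']:
    for d in ctrl.cut_out('wrist',n): print(n,d['score'],d['rect'])
s=ctrl.get_state(); print(s['grip_width'],s['ft_force'],s['time'],s['position'],s['tool_rot'])
c=look('top','t5',[.5415,.218,.286],[])
E
```

```text
[0.45195236 0.19317839 0.26483947] [0.4521492  0.19310304 0.26467067]
(-0.0425, 0.015, 0.132) [291.1 248.2]
(-0.0425, -0.015, 0.132) [262.8 248.2]
(0.0025, 0.015, 0.132) [290.4 285.1]
(0.0025, -0.015, 0.132) [263.4 285.1]
(-0.0705, 0.06, 0.1) [329.7 213.7]
(-0.0705, -0.06, 0.1) [224.3 213.7]
(-0.075, -0.075, 0.004) [225.2 189.5]
(-0.075, 0.075, 0.004) [328.8 189.6]
filter_tab 0.58 [239.7, 217.9, 68.7, 39.9]
spare 0.71 [245.3, 237.9, 65.6, 51.1]
0.7649313524586556 [0.5226622  0.06528206 0.35348472] 7.4 [0.45195756 0.19286156 0.26412371] [-4.47514193e-01  3.10824715e+00  5.07691305e-04]
[0.45195756 0.19286156 0.26412371] [0.45181079 0.19276136 0.26392313]
```

View pics/w5.png

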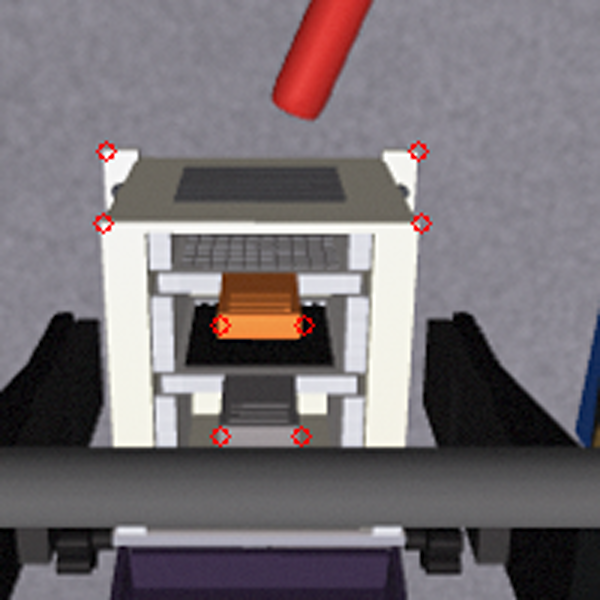

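View pics/w5_raw.png

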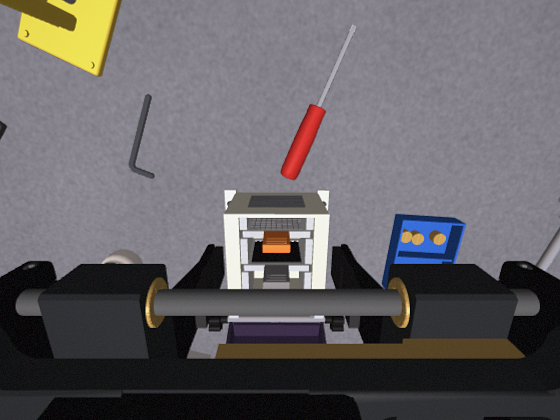

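View pics/t5.png

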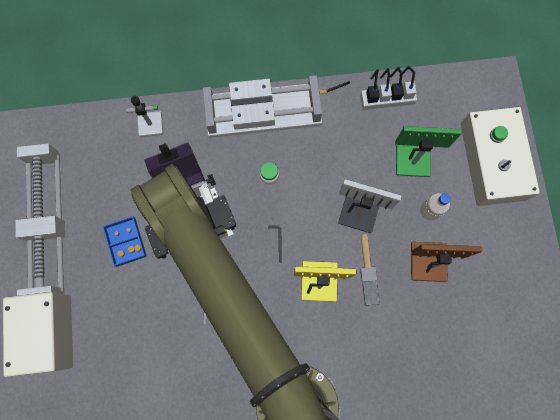

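The orange tab is in the front slot at crop (260,326), within 1 px of its predicted spot. The grey tab is behind it at (260,400), and the cover rests open. Next I'll grasp the orange tab across its 30 mm width.

Call:
step_arm([
  [[0,0,0],[-0.025,-0.001,0.01],60],
  [[0,0,0],[-0.051,-0.002,0.03],60],
  [[0,0,0],[-0.051,-0.002,0.06],60],
  [[0,0,0],[-0.051,-0.002,0.095],60],
  [[0,0,0],[-0.051,-0.002,0.125],60],
  [[0,0,0],[-0.051,-0.002,0.141],60],
  [[0,0,0],[-0.051,-0.002,0.146],60],
  [[0,0,0],[-0.051,-0.002,0.146],60],
  [[0,0,0],[-0.051,-0.002,0.146],60],
  [[0,0,0],[-0.051,-0.002,0.146],60],
], squeeze=25)

```text
time: 8.7
position: [0.501, 0.2052, 0.1185]
tool_rot: [-0.448, 3.108, 0.001]
ft_force: [0.1, -0.0, -1.3]
grip_width: 0.762
```

```bash
python3 - <<'E'
from look import *
s=ctrl.get_state(); print(s['grip_width'],s['ft_force'],s['time'],s['position'],s['tool_rot'])
c=look('wrist','w6',[.5415,.218,.286],[(-.0425,.015,.132),(-.0425,-.015,.132)],(180,180,380,330),4)
E
```

```text
0.7617105085416424 [ 0.08917512 -0.02985636 -1.33123076] 8.7 [0.50096499 0.20521315 0.11852615] [-4.47822088e-01  3.10784709e+00  1.15342422e-03]
[0.50096499 0.20521315 0.11852615] [0.50080516 0.20513501 0.11831218]
(-0.0425, 0.015, 0.132) [309.3 280.7]
(-0.0425, -0.015, 0.132) [252.9 280.7]
```

View pics/w6.png

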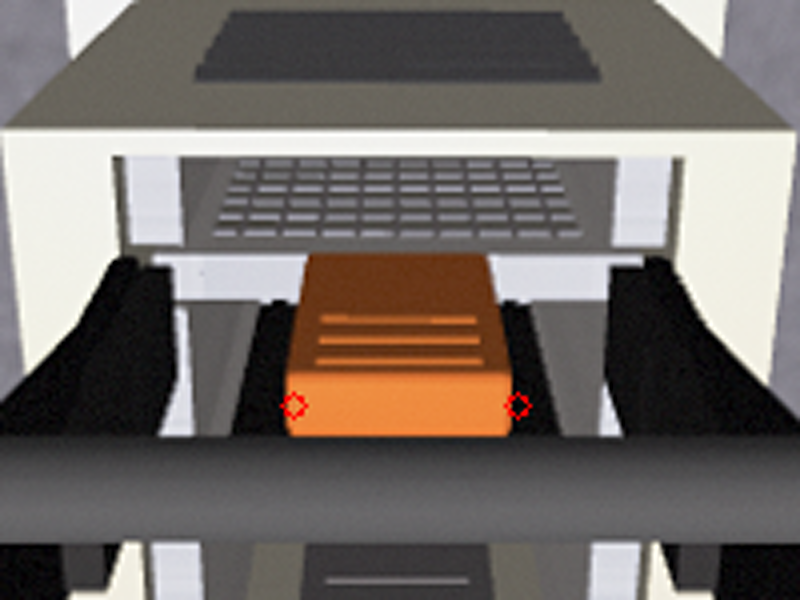

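Call:
step_arm([
  [[0,0,0],[0,0,0],140],
  [[0,0,0],[0,0,0],255],
  [[0,0,0],[0,0,0],255],
  [[0,0,0],[0,0,0],255],
  [[0,0,0],[0,0,0],255],
  [[0,0,0],[0,0,0],255],
  [[0,0,0],[0,0,-0.003],255],
  [[0,0,0],[0,0,-0.007],255],
  [[0,0,0],[0,0,-0.013],255],
  [[0,0,0],[0,0,-0.02],255],
], squeeze=25)

```text
time: 10.0
position: [0.5004, 0.2049, 0.1381]
tool_rot: [-0.448, 3.109, 0.0]
ft_force: [-0.3, 0.0, -1.8]
grip_width: 0.341
```

Call:
step_arm([
  [[0,0,0],[0,0,-0.012],255],
  [[0,0,0],[0,0,-0.026],255],
  [[0,0,0],[0,0,-0.042],255],
  [[0,0,0],[0,0,-0.058],255],
  [[0,0,0],[0,0,-0.074],255],
  [[0,0,0],[0,0,-0.09],255],
  [[0,0,0],[0,0,-0.105],255],
  [[0,0,0],[0,0,-0.117],255],
  [[0,0,0],[0,0,-0.125],255],
  [[0,0,0],[0,0,-0.125],255],
])

```text
time: 11.25
position: [0.5006, 0.205, 0.2631]
tool_rot: [-0.448, 3.109, 0.0]
ft_force: [0.4, 0.3, -1.8]
grip_width: 0.343
```

```bash
python3 - <<'E'
from look import *
s=ctrl.get_state(); print(s['grip_width'],s['ft_force'],s['time'],s['position'],s['tool_rot'],s['joint_positions'])
c=look('wrist','w7',[.5415,.218,.286],[])
c=look('scene','s7',[.5415,.218,.286],[])
E
```

```text
0.34265638835698087 [ 0.35273801  0.32015864 -1.77662608] 11.25 [0.50064699 0.20503244 0.26310954] [-4.47984880e-01  3.10858995e+00  4.95219589e-04] [-0.66193377  0.07283348  0.2372368   1.6930787  -0.01748637  1.37680111
  1.43510193]
[0.50064699 0.20503244 0.26310954] [0.50033966 0.20488908 0.26246387]
[0.50033966 0.20488908 0.26246387] [0.50017096 0.20480957 0.26208194]
```

View pics/w7.png

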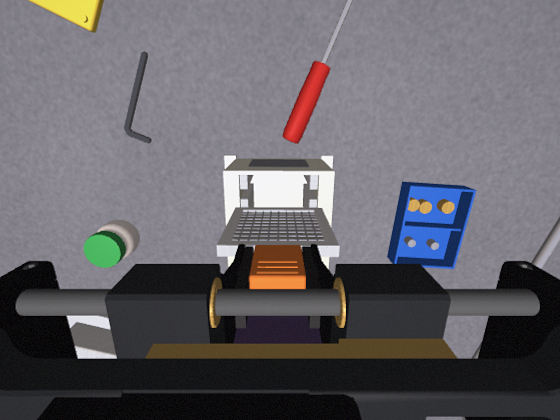

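View pics/s7.png

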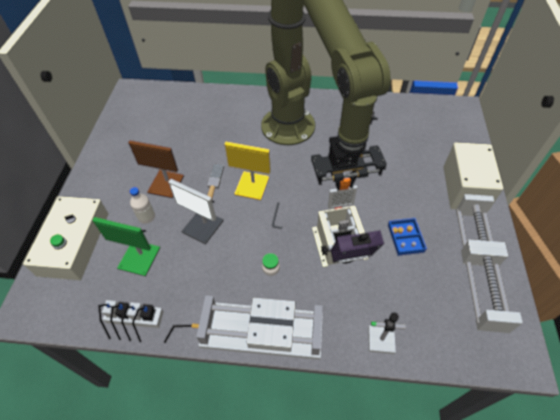

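Call:
step_arm([
  [[0,0,0.02],[-0.004,-0.02,-0.015],255],
  [[0,0,0.06],[-0.011,-0.055,-0.03],255],
  [[0,0,0.13],[-0.02,-0.1,-0.037],255],
  [[0,0,0.21],[-0.03,-0.15,-0.037],255],
  [[0,0,0.3],[-0.04,-0.2,-0.037],255],
  [[0,0,0.4],[-0.052,-0.25,-0.037],255],
  [[0,0,0.5],[-0.065,-0.3,-0.037],255],
  [[0,0,0.6],[-0.077,-0.345,-0.037],255],
  [[0,0,0.66],[-0.085,-0.38,-0.037],255],
  [[0,0,0.693],[-0.089,-0.396,-0.037],255],
])

```text
time: 12.6
position: [0.6974, -0.1561, 0.3003]
tool_rot: [0.646, 3.074, -0.006]
ft_force: [-0.6, -0.9, -1.3]
grip_width: 0.34
```

```bash
python3 - <<'E'
from look import *
Pv=[.5327,-.2536,-.4073]
c=look('wrist','w8',Pv,[(0,.075,.215),(0,-.075,.215),(-.014,.075,.215),(-.014,-.075,.215)])
s=ctrl.get_state(); print(s['grip_width'],s['ft_force'],s['time'],s['position'],s['tool_rot'],s['joint_positions'])
E
```

```text
[ 0.69737597 -0.15605715  0.30026954] [ 0.69778585 -0.15656959  0.29985277]
(0, 0.075, 0.215) [168.4  74.8]
(0, -0.075, 0.215) [-33.6  76.6]
(-0.014, 0.075, 0.215) [166.1  53.6]
(-0.014, -0.075, 0.215) [-40.1  55.5]
0.3432925081523746 [-0.17139759 -1.25594373 -2.48998282] 12.65 [ 0.69778585 -0.15656959  0.29985277] [ 0.64780851  3.07270653 -0.00654583] [-0.17989956  0.48308321  0.5619849   1.17691353 -0.24622324  1.54583294
  1.48984275]
```

View pics/w8.png

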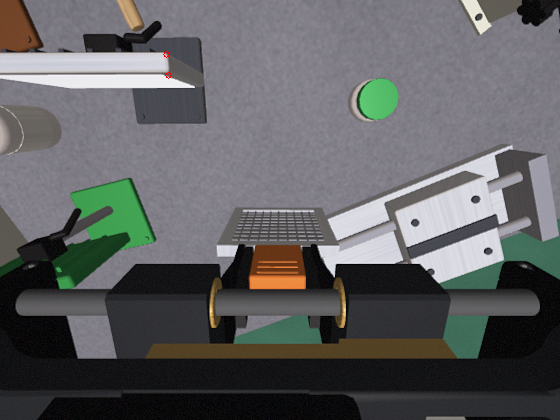

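```bash
python3 - <<'E'
from h import *
ct=ctrl.calibration('top')
n=np.array([np.cos(-.4073),np.sin(-.4073)]);t=np.array([-n[1],n[0]]);o=np.array([.5327,-.2536])
def rel(uv,z):
    p=atz(ct,uv,z)[:2]; return p.round(3),'n,t',((p-o)@n).round(3),((p-o)@t).round(3)
print('cleaner cap',rel((446,199),.15),'base',rel((432,211),0.0))
for uv in [(396,145),(460,127),(460,137),(400,128)]: print('green top edge',uv,rel(uv,.215))
for uv in [(397,149),(432,150),(430,176),(396,174)]: print('green foot',uv,rel(uv,.012))
E
```

```text
cleaner cap (array([ 0.494, -0.453]), 'n,t', np.float64(0.043), np.float64(-0.199)) base (array([ 0.494, -0.458]), 'n,t', np.float64(0.046), np.float64(-0.203))
green top edge (396, 145) (array([ 0.635, -0.329]), 'n,t', np.float64(0.124), np.float64(-0.029))
green top edge (460, 127) (array([ 0.665, -0.501]), 'n,t', np.float64(0.219), np.float64(-0.175))
green top edge (460, 137) (array([ 0.638, -0.496]), 'n,t', np.float64(0.193), np.float64(-0.181))
green top edge (400, 128) (array([ 0.68 , -0.347]), 'n,t', np.float64(0.172), np.float64(-0.027))
green foot (397, 149) (array([ 0.689, -0.384]), 'n,t', np.float64(0.196), np.float64(-0.058))
green foot (432, 150) (array([ 0.674, -0.486]), 'n,t', np.float64(0.222), np.float64(-0.158))
green foot (430, 176) (array([ 0.596, -0.467]), 'n,t', np.float64(0.143), np.float64(-0.171))
green foot (396, 174) (array([ 0.614, -0.369]), 'n,t', np.float64(0.12), np.float64(-0.074))
```

```bash
python3 - <<'E'
import cv2
im=cv2.imread('pics/top0.png')
cv2.imwrite('pics/tc3.png',cv2.resize(im[110:235,330:480],None,fx=5,fy=4.8,interpolation=cv2.INTER_CUBIC))
E
```

```text
(no output)
```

View pics/tc3.png

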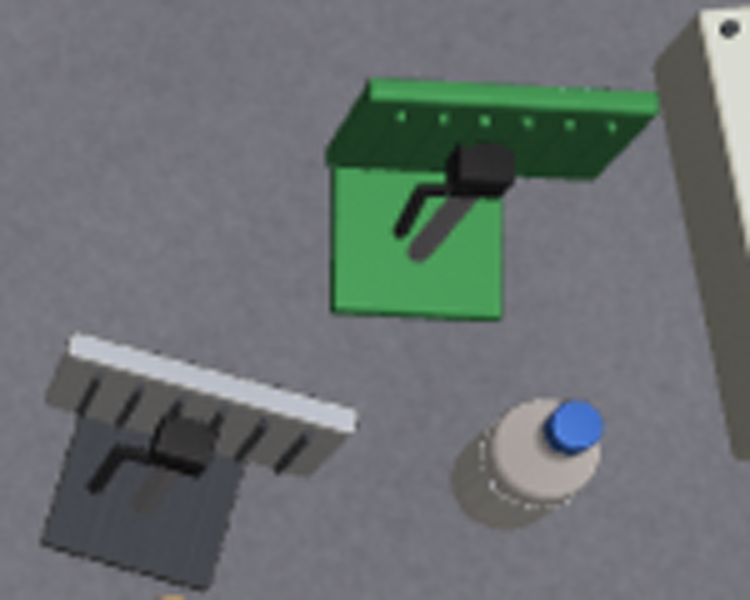

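Call:
step_arm([
  [[0,0,0],[0.003,-0.015,0],255],
  [[0,0,0],[0.007,-0.04,0],255],
  [[0,0,0],[0.011,-0.07,0],255],
  [[0,0,0],[0.016,-0.1,0],255],
  [[0,0,0],[0.02,-0.13,0],255],
  [[0,0,0],[0.023,-0.15,0],255],
  [[0,0,0],[0.025,-0.161,0],255],
  [[0,0,0],[0.025,-0.161,0],255],
  [[0,0,0],[0.025,-0.161,0],255],
  [[0,0,0],[0.025,-0.161,0],255],
])

```text
time: 13.9
position: [0.6118, -0.2864, 0.2993]
tool_rot: [-0.631, -3.077, -0.001]
ft_force: [-0.3, 0.4, -1.5]
grip_width: 0.346
```

```bash
python3 - <<'E'
from look import *
Pv=[.5327,-.2536,-.4073]
c=look('wrist','w9',Pv,[(0,.075,.215),(0,-.075,.215),(-.014,.075,.215),(-.014,-.075,.215)])
s=ctrl.get_state(); print(s['grip_width'],s['ft_force'],s['time'],s['position'],s['tool_rot'],s['joint_positions'])
im=cv2.imread('pics/w9_raw.png'); cv2.imwrite('pics/w9c.png',cv2.resize(im[60:290,140:420],None,fx=2.8,fy=2.6,interpolation=cv2.INTER_CUBIC))
np.save('cw9.npy',np.r_[c['rvec'],c['tvec']])
E
```

```text
[ 0.61175846 -0.28641546  0.29925497] [ 0.61159856 -0.28669082  0.29929456]
(0, 0.075, 0.215) [374.5 113. ]
(0, -0.075, 0.215) [177.6 112.5]
(-0.014, 0.075, 0.215) [376.5  93.3]
(-0.014, -0.075, 0.215) [175.7  92.7]
0.34082030635283006 [ 0.15547435 -0.3711206  -0.6673568 ] 13.95 [ 0.61159856 -0.28669082  0.29929456] [-6.31674703e-01 -3.07722182e+00 -5.52679549e-04] [-0.0348223   0.39582936  0.61038978  1.29984869 -0.22348128  1.51360654
  1.71725401]
```

View pics/w9.png

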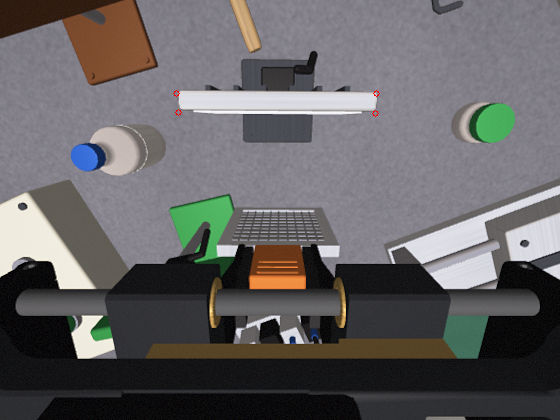

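View pics/w9c.png

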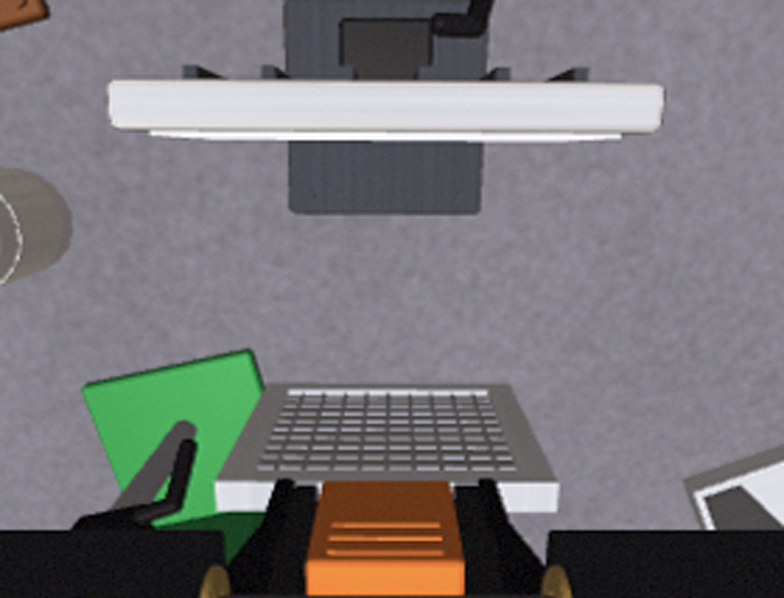

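```bash
python3 - <<'E'
from fit import fit,T,proj,R,np,ctrl,least_squares
b=np.load('cw9.npy'); cw=ctrl.calibration('wrist'); cw=dict(cw); cw['rvec']=b[:3]; cw['tvec']=b[3:]
w=lambda a,b:[(a+.5)/2.8-.5+140,(b+.5)/2.6-.5+60]
ob=[(cw,w(109,130),(0,-.075,.215)),(cw,w(663,131),(0,.075,.215)),(cw,w(108,82),(-.014,-.075,.215)),(cw,w(664,83),(-.014,.075,.215))]
v,r=fit(ob,[.5327,-.2536,-.4073]); print('P',v.round(4),r.round(2).tolist())
# filter pose 6dof, filter x along n ; camera-side face x=-.004
Fp=np.array([(-.004,-.04,0),(-.004,.04,0),(-.004,-.04,.084),(-.004,.04,.084),(.004,-.015,.124),(.004,.015,.124),(-.004-.001,-.015,.124),(-.005,.015,.124)]);
Fp[4:6,0]=.005
F=np.array([w(266,385),w(512,384),w(216,481),w(558,481),w(307,596),w(464,596),w(307,562),w(465,562)])
s=ctrl.get_state(); tr=R.from_rotvec(s['tool_rot'])
use=[0,1,2,3,6,7]
def f(q):
    Q=R.from_rotvec([0,0,-.4073])*R.from_rotvec(q[3:]); return (proj(cw,Q.apply(Fp[use])+q[:3])-F[use]).ravel()
sol=least_squares(f,[.611,-.287,.19,0,0,0]); q=sol.x; print('filter origin',q[:3].round(4),'tilt rv (panel axes)',q[3:].round(4),sol.fun.round(1))
print('TCP',s['position'])
E
```

```text
H [0.5432 0.2142 0.2829]
[[-1.2, -0.1], [-0.2, -0.6], [0.6, -0.7], [-1.0, 0.2], [0.0, 0.2], [0.8, 0.3], [-0.7, 0.1], [1.1, 0.1], [-0.5, 0.7], [-1.2, 0.5], [-0.1, -0.4]]
P [ 0.5327 -0.2536 -0.4073]
[[-0.1, -0.7], [0.5, 0.1], [-1.0, 0.1], [0.0, 0.5], [-0.3, 0.9], [-0.1, 0.8], [-1.9, 1.9], [-5.0, -0.3], [1.4, 1.6]]
P [ 0.5317 -0.252  -0.4065] [[0.26, 0.76], [-0.27, 0.76], [-1.29, -0.63], [1.35, -0.62]]
filter origin [ 0.6134 -0.2859  0.1907] tilt rv (panel axes) [ 0.0083 -0.0008  0.0075] [ 0.8 -0.4 -0.9 -0.2  0.   0.6  0.3  0.5 -0.6 -0.3  0.5 -0.3]
TCP [ 0.61159856 -0.28669082  0.29929456]
```

Call:
step_arm([
  [[0,0,0.004],[0.002,0,0.008],255],
  [[0,0,0.004],[0.004,0,0.02],255],
  [[0,0,0.004],[0.007,0,0.034],255],
  [[0,0,0.004],[0.01,0,0.048],255],
  [[0,0,0.004],[0.013,0,0.06],255],
  [[0,0,0.004],[0.015,0,0.068],255],
  [[0,0,0.004],[0.016,0,0.072],255],
  [[0,0,0.004],[0.016,0,0.072],255],
  [[0,0,0.004],[0.016,0,0.072],255],
  [[0,0,0.004],[0.016,0,0.072],255],
])

```text
time: 15.2
position: [0.5965, -0.2817, 0.228]
tool_rot: [0.641, 3.075, -0.0]
ft_force: [0.0, -0.0, -1.4]
grip_width: 0.343
```

```bash
python3 - <<'E'
from look import *
Pv=[.532,-.2525,-.4065]
c=look('wrist','w10',Pv,[(0,.075,.215),(0,-.075,.215),(.067,-.04,.118),(.067,.04,.118),(.067,-.04,.202),(.067,.04,.202)],(140,60,420,290),2.6)
s=ctrl.get_state(); print(s['grip_width'],s['ft_force'],s['time'],s['position'],s['tool_rot'],abs(np.array(s['qd'])).max())
c=look('scene','s10',Pv,[(.071,0,.160),(.071,-.04,.118),(.071,.04,.118),(.001,0,.16)],(80,100,420,300),2.3)
c=look('top','t10',Pv,[])
E
```

```text
[ 0.59648497 -0.28167035  0.22804381] [ 0.59642281 -0.28160901  0.22791928]
(0, 0.075, 0.215) [417.1 139. ]
(0, -0.075, 0.215) [141.3 140.3]
(0.067, -0.04, 0.118) [235.8 205.8]
(0.067, 0.04, 0.118) [321.6 205.4]
(0.067, -0.04, 0.202) [218.4 243.1]
(0.067, 0.04, 0.202) [340.1 242.6]
0.3432514322733198 [-0.84717386  0.27884498 -1.74483819] 15.25 [ 0.59642281 -0.28160901  0.22791928] [ 6.40598111e-01  3.07490755e+00 -1.20791446e-04] 0.002869653865189325
[ 0.59642281 -0.28160901  0.22791928] [ 0.59638605 -0.28159801  0.2278459 ]
(0.071, 0, 0.16) [177.3 218.7]
(0.071, -0.04, 0.118) [170.  221.3]
(0.071, 0.04, 0.118) [190.9 231.7]
(0.001, 0, 0.16) [191.2 202.2]
[ 0.59638605 -0.28159801  0.2278459 ] [ 0.59635798 -0.28151125  0.22777014]
```

View pics/w10.png

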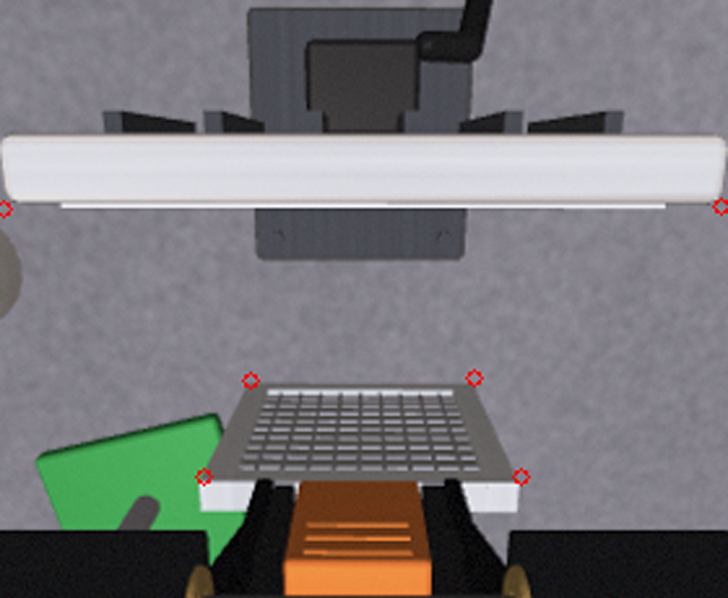

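View pics/s10.png

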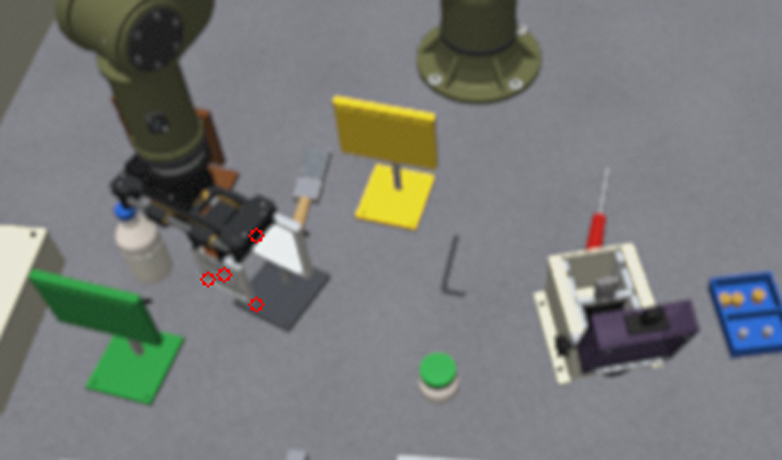

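View pics/t10.png

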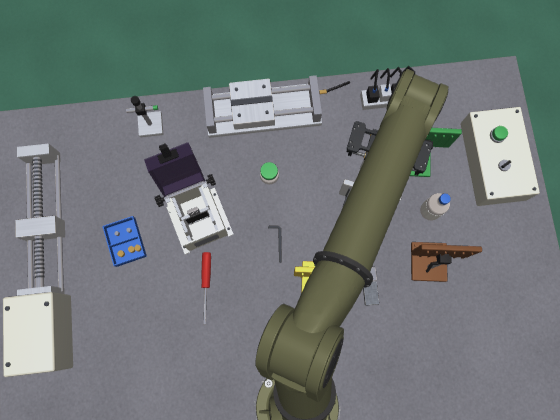

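```bash
python3 -c "
from bench import ctrl
print(ctrl.close_job()); s=ctrl.get_state(); print(s['time'],s['position'],s['grip_width'])"
```

```text
the job is handed in; nothing more can be done
None
the job is handed in; nothing more can be done
```

The job is handed in: the arm is holding the orange-tabbed plate up to the lit panel. It took about 15 of the 59 s allowed, and no verdict was reported.

- **Cover:** I swung it by its grip right back to its stop and let go. The last scene and top pictures show it still open.
- **Plate:** I drew it straight up out of the front slot and carried it to the aluminium-framed panel. My estimate puts it about 7.0–7.2 cm in front of the lit face, centred to within 1–2 mm. The plate was last measured just before the final descent, where it was upright and square to within about 0.01 rad. The picture after the descent shows no change.
- **Grip and contact:** The jaws read about 30 mm, which matches the tab width. The arm was still, and the last reading was about 2 N, roughly the plate's weight and sensor noise, with a visible gap to the panel.
- **Everything else:** The look-alike panels and loose items show as unmoved. The grey-tabbed plate appears to be down in its slot, but the final pictures show it only at low resolution.
- **Disagreement:** The top and wrist cameras put the panel about 2 mm apart, so I used a position between the two.

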